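Pack the clean-up kit tray

TASK

Pack the clean-up kit: set the wide jar, the slim bottle, the square carton and the long scrub brush upright (brush bristles down), each fully down in the pocket of the white tray that is shaped for it, and let go of them there. Set them down rather than dropping them. The oblong carton and the short brush do not belong in this kit: leave them standing where they are.

Things in the scene. Friction and masses are not known exactly. Their poses are not given: they have to be found in the camera images.
- jar_mid (a point): The wide jar: white round plastic jar with a screw lid and paper label, 54 mm diameter, 75 mm tall (the widest round thing of the kit). It stands upright on the table. The point is its centre, half-way up; z is up.
- bottle_mid (a point): The slim bottle: white round plastic bottle with a black cap on a narrower neck, 34 mm body diameter, 80 mm tall. It stands upright on the table. The point is its centre, half-way up; z is up.
- carton_center (a point): The square carton: plain cardboard box, 48 x 48 mm in plan, 62 mm tall. x and y run along its sides. It stands upright on the table. The point is its centre, half-way up; z is up.
- brush_center (a point): The long scrub brush: wooden back 76 x 38 mm and 26 mm thick on top of grey bristles 30 mm high (rigid block, set in 4 mm all round), 56 mm tall in all, lying bristles down. x runs along its length, y across. The point is its centre, half-way up; z is up.
- oblong_carton_center (a point): Look-alike, not part of the kit: cardboard box of the same height and print but oblong, 74 x 40 mm in plan, 62 mm tall. Long side along x. It stands upright on the table. The point is its centre, half-way up; z is up.
- short_brush_center (a point): Look-alike, not part of the kit: scrub brush of the same make but short, 46 x 38 mm, 56 mm tall, bristles down. Long side along x. The point is its centre, half-way up; z is up.
- jar_pocket: Grey insert, 105 x 105 x 16 mm, fixed in the white tray, with one recess 12 mm deep in its middle: the larger round recess, 74 mm in diameter, for the wide jar. Origin: centre of its underside, 4 mm above the table (recess floor 8 mm, top face 20 mm above the table). x, y along its sides, z up. The four inserts, in any order, form a 2 x 2 block at 106 mm pitch, turned as the tray.
- bottle_pocket: Grey insert, 105 x 105 x 16 mm, fixed in the white tray, with one recess 12 mm deep in its middle: the smaller round recess, 54 mm in diameter, for the slim bottle. Origin: centre of its underside, 4 mm above the table (recess floor 8 mm, top face 20 mm above the table). x, y along its sides, z up. The four inserts, in any order, form a 2 x 2 block at 106 mm pitch, turned as the tray.
- carton_pocket: Grey insert, 105 x 105 x 16 mm, fixed in the white tray, with one recess 12 mm deep in its middle: a square recess, 68 x 68 mm, for the square carton. Origin: centre of its underside, 4 mm above the table (recess floor 8 mm, top face 20 mm above the table). x, y along its sides, z up. The four inserts, in any order, form a 2 x 2 block at 106 mm pitch, turned as the tray.
- brush_pocket: Grey insert, 105 x 105 x 16 mm, fixed in the white tray, with one recess 12 mm deep in its middle: a long recess, 92 mm along x and 58 mm along y, for the long scrub brush. Origin: centre of its underside, 4 mm above the table (recess floor 8 mm, top face 20 mm above the table). x, y along its sides, z up. The four inserts, in any order, form a 2 x 2 block at 106 mm pitch, turned as the tray.
Things that resemble listed ones, but are neither listed nor needed, are in the scene too. Leave any orange or turquoise look-alike of the part that bears carton_center alone.

How it is judged:
By the outcome, as a careful person would: the job done as asked, in the order asked, and still so for the second after the job is handed in, with the robot touching nothing.
It also fails if it takes over 96 s, if anything falls off the work surface, if the arm or the gripper's body presses on something with over 40 N, if the wrist force passes 120 N, or if a joint passes its speed limit or range.

ROBOT

A 6-joint arm with a two-finger parallel gripper is mounted at the origin on the work surface. World frame = base frame: x ahead of the robot, y to its left, z up, the work surface at z = 0. Lengths are in m, angles in rad, forces in N, time in s.
With the tool pointing down it reaches from about 0.2 to 0.875 m from the base axis. Payload 3.4 kg.
Tool frame: the origin (TCP) lies midway between the tips of the shut fingers; the grasp point (between the pads) lies 19 mm behind it; z points along the fingers, y is the line along which they close (so a half turn about z gives the same grasp; the last joint's range is limited). The gripper opens to 94 mm and grips with 3 to 60 N. Pads are 16 mm wide; open, the fingers measure 119 mm over their backs; the gripper's body (75 mm by 177 mm) begins 78 mm behind the grasp point.
Start: joints at [-1.275, 0.276, 1.505, -0, 1.361, -0.121], TCP at [0.233, -0.526, 0.205] pointing down, gripper open.
Joint ranges: [-2.89, 2.89], [-0.75, 2.08], [0.22, 2.7], [-1.18, 4.32], [0.11, 2.71], [-2.7, 2.7]. Speed limits (rad/s): [2.57, 2.57, 3.14, 3.14, 3.14, 3.14].

INTERFACE

Orientations are given as a 3x3 rotation matrix whose columns are the frame's x, y, z axes.
In Python, from rig import state, grab_frame, finish_job gives the robot as it stands.
- The arm moves only by the tool jog_arm, never from a script. Its argument "targets" is one flat list of numbers, 5 for each row, row after row: the opening, from -1 (shut) to 1 (fully open), so that 0 is half open, then the shift along the world's x, y, z as a fraction of full scale, then the turn about the world's z as a fraction of full scale. A call has 1 to 20 rows; each row is the pose to reach, as a shift and turn from the pose commanded when the call began; what a row does not reach only later rows make up. Full scale, the value 1, is 0.25 m for a shift and 30 degrees for a turn. A row lasts 1/10 s, in which the tool goes at most 50 mm and 8.59 degrees, less where a joint would pass 70% of its speed; a pose out of reach is approached as far as the arm can. A call with a number of a shift or a turn outside -1 to 1 is refused whole. A call with a gripper value outside its range is refused whole. The fingers move at their own pace and stop on an object; "squeeze" is the grip in N (left out, the last holds). Time passes only in rows, so rows that repeat a pose let the fingers close. It gives the time, the measured TCP pose, the force, the opening and the grip force at its end, in the units of the state.
- state(): the state, without advancing time (a new reading comes with each control period).
- grab_frame(name): name is "side" or "top"; returns a dict with "image" (400x640x3 uint8, red, green, blue), "fx", "fy", "cx", "cy" (pixels), "R" (3x3) and "t" (3): a world point X has camera coordinates R X + t. Camera axes: x right, y down, z forward; pixel columns grow to the right and rows downward; lengths in m; the calibration is good to about 2 mm. A picture is of the moment at which its call begins. There is no depth.
- finish_job(): hands the job in; it is judged then, once.
The state is a dict: "clock": time; "joint_pos": joint angles; "joint_vel": joint speeds; "tau": joint torques, N m; "eef_pos": TCP position; "orientation": TCP orientation; "force": force on the tool from outside, world axes, zero at the start; "ft_torque": the same for the moment, N m; "width": opening from 0.0 (shut) to 1.0 (fully open); "grasp_force": force on a finger pad.
Only numpy, scipy, OpenCV 4.12 (cv2) and the standard library are available. Lean on these libraries where they do the work, as an engineer would, in place of code of your own. Each camera call takes 0.05 s, during which the arm holds its last target. There are 200 camera calls.

## Working session

There is one attempt and no reset: what is moved stays moved. The work goes in short steps, Python scripts to look and compute and a tool call to move; the robot and the scene stay as the last step left them, time stands still between calls to the robot, and variables do not carry over. Pictures are saved under pics/ and viewed, at most 14 in all, crops included, and the job is handed in when it is done.

Besides the shell and the picture viewer there is one more tool, called after "Call:" as name(argument=value, ...) on one line, values as JSON. jog_arm: Moves the arm, as the interface text tells. Shift numbers are shares of 0.25 m and turn numbers shares of 30 degrees, none past 1 either way. Its arguments: {"type":"object","properties":{"targets":{"type":"array","items":{"type":"number","minimum":-1,"maximum":1}},"squeeze":{"type":"number"}},"required":["targets"]}

```bash
mkdir -p pics; python3 - <<'E'
from rig import state, grab_frame
import cv2,pickle
for n in("top","side"):
    f=grab_frame(n);pickle.dump(f,open(n+"0.pkl","wb"))
    cv2.imwrite(f"pics/{n}0.png",f["image"][:,:,::-1])
    print(n,f["fx"],f["fy"],f["cx"],f["cy"],f["R"],f["t"])
s=state();print(s["clock"],s["eef_pos"],s["orientation"],s["width"])
E
```

```text
top 452.8010130655337 452.8010130655337 320.66619313300276 199.45046253446947 [[ 1.42396957e-02 -9.99898223e-01 -8.80061948e-04]
 [-9.95794467e-01 -1.41015790e-02 -9.05236110e-02]
 [ 9.05019875e-02  2.16538949e-03 -9.95893921e-01]] [-0.01155034  0.4720463   1.17213636]
side 384.2963173963036 384.2963173963036 322.20316490139754 199.49229367213974 [[-0.8814159  -0.47219412  0.01177792]
 [-0.31620392  0.57134803 -0.75734834]
 [ 0.35088614 -0.67126309 -0.65290487]] [0.40406091 0.18233405 0.97744291]
0.1 [ 0.23260214 -0.52529723  0.2046969 ] [[ 9.14403464e-01  4.04803731e-01 -4.93380848e-04]
 [ 4.04803991e-01 -9.14402145e-01  1.56394499e-03]
 [ 1.81942263e-04 -1.62979926e-03 -9.99998655e-01]] 1.0000548198650356
```

View pics/top0.png

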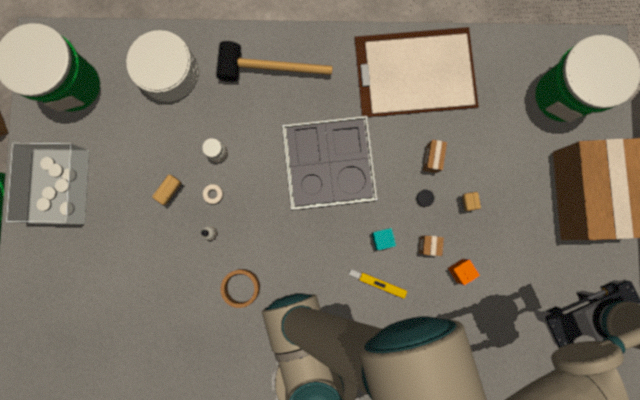

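View pics/side0.png

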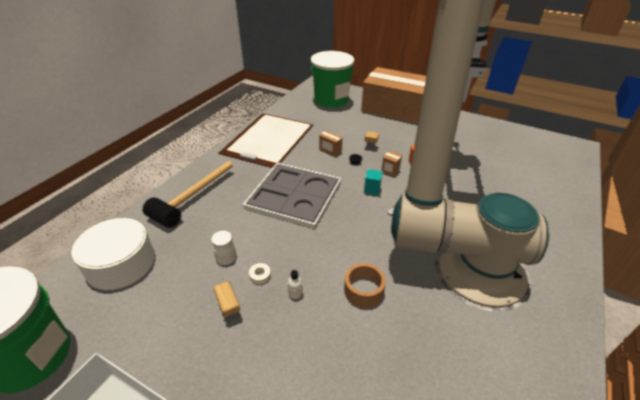

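```bash
cat > h.py <<'E'
import numpy as np,cv2,pickle
from rig import state,grab_frame
def ray(f,px,z):
    px=np.atleast_2d(np.asarray(px,float))
    d=np.c_[(px[:,0]-f["cx"])/f["fx"],(px[:,1]-f["cy"])/f["fy"],np.ones(len(px))]@np.array(f["R"])
    C=-np.array(f["R"]).T@np.array(f["t"])
    return C+d*((z-C[2])/d[:,2])[:,None]
def proj(f,X):
    c=np.atleast_2d(X)@np.array(f["R"]).T+np.array(f["t"])
    return np.c_[c[:,0]/c[:,2]*f["fx"]+f["cx"],c[:,1]/c[:,2]*f["fy"]+f["cy"]]
def tile(f,c,h=22,s=6):
    # pixel (u,v) shown with ticks each 5 px
    u,v=c;im=f["image"][v-h:v+h,u-h:u+h,::-1]
    o=cv2.resize(im,None,fx=s,fy=s,interpolation=cv2.INTER_CUBIC)
    for k in range(0,2*h,1):
        if (u-h+k)%5==0: cv2.line(o,(int((k+.5)*s),0),(int((k+.5)*s),10 if (u-h+k)%10==0 else 5),(0,255,0),1)
        if (v-h+k)%5==0: cv2.line(o,(0,int((k+.5)*s)),(10 if (v-h+k)%10==0 else 5,int((k+.5)*s)),(0,255,0),1)
    cv2.putText(o,f"{u},{v}",(14,26),0,.45,(0,255,255),1)
    return o
E
python3 - <<'E'
from h import *
f=pickle.load(open("top0.pkl","rb"))
a=[tile(f,c) for c in[(214,150),(208,233),(167,190)]]
b=[tile(f,c) for c in[(432,245),(436,155),(472,202)]]
cv2.imwrite("pics/c1.png",np.vstack([np.hstack(a),np.hstack(b)]))
cv2.imwrite("pics/c2.png",tile(f,(330,163),50,6))
print(-f["R"].T@f["t"])
for n,c,z in[("jar",(214,150),.075),("bot",(208,233),.08),("brush",(167,190),.056),("cart",(432,245),.062),("tray",(330,163),.02)]:print(n,ray(f,c,z))
E
```

```text
[ 0.36414489 -0.0074307   1.21004465]
jar [[0.58970111 0.26804159 0.075     ]]
bot [[0.37900025 0.27431413 0.08      ]]
brush [[0.48777435 0.38951231 0.056     ]]
cart [[ 0.35709962 -0.28736321  0.062     ]]
tray [[ 0.56993212 -0.02826838  0.02      ]]
```

View pics/c1.png

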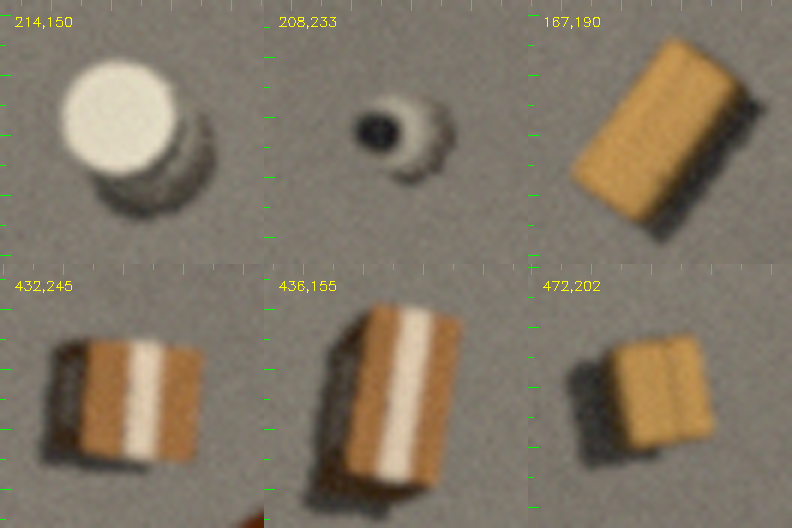

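View pics/c2.png

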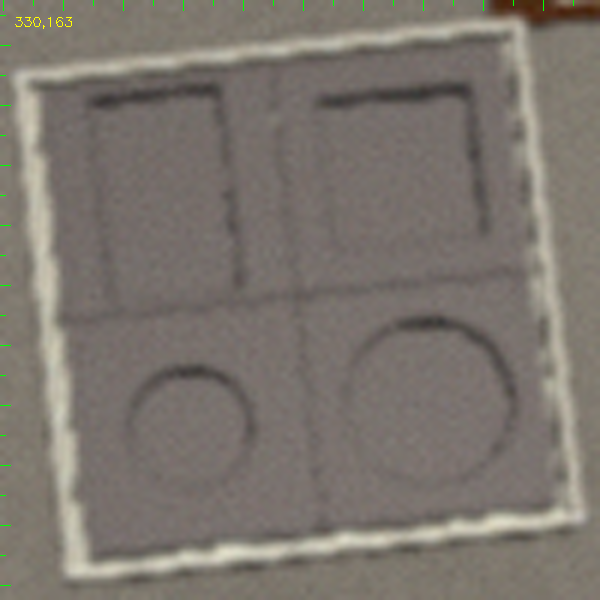

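Pictures: the jar is at (214,150), the slim bottle at (208,233) and the long brush at (167,190). The square carton, with its equal-sided top, is at (432,245). Tray seams cross at (329,162), with pockets brush upper-left, carton upper-right, bottle lower-left and jar lower-right.

Could be mistaken:
- **Square carton:** the oblong carton (436,155), turquoise cube (384,239) or orange cube (465,271).
- **Long brush:** the short brush (472,202).
- **Wide jar:** the white ring (212,194), big white pot (162,65) or pill tray (55,185).
- **Slim bottle:** the black disc (425,198).

The crops confirm the choices.

```bash
python3 - <<'E'
from h import *
f=pickle.load(open("top0.pkl","rb"));im=f["image"].astype(int)
hsv=cv2.cvtColor(f["image"],cv2.COLOR_RGB2HSV)
def win(c,h=20):
    m=np.zeros(im.shape[:2],bool);m[c[1]-h:c[1]+h,c[0]-h:c[0]+h]=1;return m
def big(m):
    n,l,s,ce=cv2.connectedComponentsWithStats(m.astype(np.uint8));k=1+np.argmax(s[1:,4]);return (l==k).astype(np.uint8),ce[k]
def show(n,m,z,fill=False):
    m,c=big(m); cs,_=cv2.findContours(m,cv2.RETR_EXTERNAL,cv2.CHAIN_APPROX_NONE)
    p=cs[0][:,0,:];w=ray(f,p,z)[:,:2]
    r=cv2.minAreaRect((w*1000).astype(np.float32))
    b=cv2.boxPoints(r);e=[b[1]-b[0],b[2]-b[1]];e=max(e,key=np.linalg.norm)
    print(n,"centroid",ray(f,c,z)[0,:2].round(4),"rect",np.round(r[0],1),np.round(np.array(r[1])+2.6,1),"longdir",round(np.degrees(np.arctan2(e[1],e[0])),1))
V=im.min(2)
show("jar",win((211,147))&(V>185),.075)
show("cap",win((208,233))&(im.max(2)<70)&(np.arange(640)[None]<212),.08)
show("bot body",win((208,233),14)&((V>140)|((im.max(2)<70)&(np.arange(640)[None]<211))),.05)
show("brush",win((167,190),24)&(hsv[...,1]>90)&(hsv[...,2]>110),.056)
show("sq",win((432,245),15)&(((hsv[...,1]>90)&(hsv[...,2]>100))|(V>170)),.062)
T=lambda *p:np.array([[280+a/6-.5,113+b/6-.5] for a,b in p])
P=ray(f,T((298,297),(190,429),(432,402),(55,322),(525,270),(277,70),(323,525)),.02)[:,:2]
print(P.round(4)); 
ax=P[5]-P[6];ay=P[3]-P[4]
print("x ang",np.degrees(np.arctan2(*ax[::-1])),"y ang",np.degrees(np.arctan2(*ay[::-1])),np.linalg.norm(P[1]-P[2]))
E
```

```text
jar centroid [0.597  0.2749] rect [596.2 274.6] [41.5 40.8] longdir 2.0
cap centroid [0.3797 0.2832] rect [380.1 283.1] [15.  15.2] longdir -89.2
bot body centroid [0.3801 0.2909] rect [380.5 290.8] [15.3 15.6] longdir -89.2
brush centroid [0.4905 0.3936] rect [490.5 393.5] [40.2 78.7] longdir -33.3
sq centroid [ 0.3574 -0.2756] rect [ 357. -276.] [20.3 48.1] longdir -0.4
[[ 0.5726 -0.026 ]
 [ 0.513   0.0209]
 [ 0.5265 -0.0858]
 [ 0.5599  0.0814]
 [ 0.5861 -0.1265]
 [ 0.675  -0.0154]
 [ 0.4713 -0.0383]]
x ang 6.422060572193643 y ang 97.19332759724797 0.10751274004679176
```

Call:
jog_arm(targets=[1, 0.4, 1, 0, -0.57, 1, 0.4, 1, 0, -0.57, 1, 0.4, 1, 0, -0.57, 1, 0.4, 1, 0, -0.57, 1, 0.4, 1, 0, -0.57, 1, 0.4, 1, 0, -0.57, 1, 0.4, 1, 0, -0.57], squeeze=15)

```text
clock: 0.8
eef_pos: [0.333, -0.273, 0.2054]
orientation: [[0.993, 0.122, -0.0], [0.122, -0.993, 0.001], [-0.0, -0.001, -1.0]]
force: [-0.1, 0.5, -0.2]
width: 0.997
grasp_force: 0.0
```

Call:
jog_arm(targets=[1, 0.4, 1, 0, 0, 1, 0.4, 1, 0, 0, 1, 0.4, 1, 0, 0, 1, 0.4, 1, 0, 0, 1, 0.4, 1, 0, 0, 1, 0.4, 1, 0, 0, 1, 0.4, 1, 0, 0])

```text
clock: 1.5
eef_pos: [0.4339, -0.0248, 0.2052]
orientation: [[0.993, 0.122, 0.0], [0.122, -0.993, -0.0], [0.0, 0.0, -1.0]]
force: [0.4, -0.2, -0.1]
width: 1.001
grasp_force: 0.0
```

Call:
jog_arm(targets=[1, 0.4, 1, 0, 0, 1, 0.4, 1, 0, 0, 1, 0.4, 1, 0, 0, 1, 0.4, 1, 0, 0, 1, 0.4, 1, 0, 0, 1, 0.4, 1, 0, 0, 1, 0.4, 1, 0, 0, 1, 0.4, 1, 0, 0])

```text
clock: 2.3
eef_pos: [0.5328, 0.2219, 0.2049]
orientation: [[0.993, 0.117, -0.001], [0.117, -0.993, -0.002], [-0.002, 0.002, -1.0]]
force: [0.7, -0.5, -0.9]
width: 1.0
grasp_force: 0.0
```

Call:
jog_arm(targets=[1, 0.256, 0.2, -0.2, 0, 1, 0.256, 0.2, -0.2, 0, 1, 0.256, 0.2, -0.2, 0, 1, 0.256, 0.2, -0.2, 0, 1, 0.256, 0.2, -0.2, 0])

```text
clock: 2.8
eef_pos: [0.5964, 0.2721, 0.1565]
orientation: [[0.993, 0.116, 0.0], [0.116, -0.993, -0.001], [0.0, 0.001, -1.0]]
force: [-0.2, -0.2, 0.1]
width: 1.0
grasp_force: 0.0
```

```bash
python3 - <<'E'
from h import *
s=state();print(s["clock"],s["eef_pos"],s["orientation"][:2],s["joint_pos"])
f=grab_frame("side");pickle.dump(f,open("side1.pkl","wb"));p=proj(f,s["eef_pos"])[0].astype(int);print(p)
g=grab_frame("top")
cv2.imwrite("pics/s1.png",np.hstack([cv2.resize(f["image"][130:330,130:330,::-1],(400,400)),cv2.resize(g["image"][80:280,130:330,::-1],(400,400))]))
E
```

```text
2.8 [0.5964063  0.27209087 0.15651994] [[ 9.93209304e-01  1.16340915e-01  2.62773531e-04]
 [ 1.16341088e-01 -9.93209009e-01 -7.84747534e-04]] [ 3.22442200e-01  4.24369248e-01  1.39919111e+00 -8.54733192e-04
  1.31803183e+00  1.77684720e+00]
[216 212]
```

View pics/s1.png

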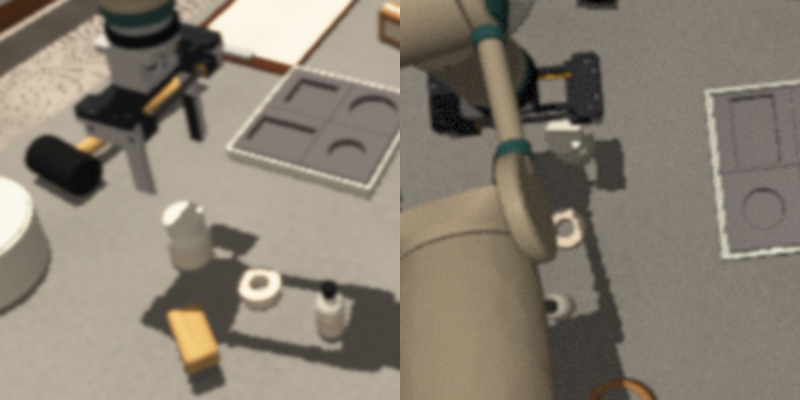

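```bash
python3 - <<'E'
from h import *
f=pickle.load(open("side0.pkl","rb"))
def P(n,x,y,z):print(n,proj(f,[x,y,z])[0].round(1))
P("jar top",.597,.2749,.075);P("bot top",.380,.2832,.08);P("bot base",.380,.2832,0);P("brush",.4905,.3936,.056)
P("cart",.3563,-.2905,.062);P("traycentre",.5725,-.026,.02)
h=cv2.hconcat([cv2.resize(tile(f,c,22,5),None,fx=1,fy=1) for c in[(223,245),(295,285),(391,162)]])
cv2.imwrite("pics/s2.png",h)
E
```

```text
jar top [221.  237.3]
bot top [294.  271.8]
bot base [295.2 293. ]
brush [225.6 294.4]
cart [391.9 155.7]
traycentre [293.6 190.2]
```

View pics/s2.png

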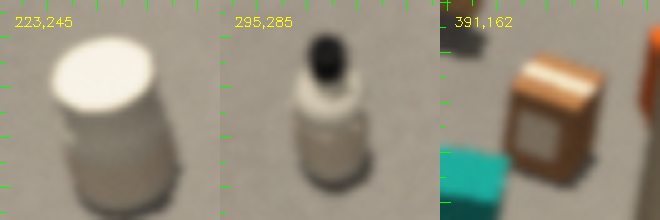

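Call:
jog_arm(targets=[1, 0, 0, -0.2, 0, 1, 0, 0, -0.4, 0, 1, 0, 0, -0.48, 0, 1, 0, 0, -0.48, 0, 1, 0, 0, -0.48, 0, -1, 0, 0, -0.48, 0, -1, 0, 0, -0.48, 0, -1, 0, 0, -0.48, 0, -1, 0, 0, -0.48, 0, -1, 0, 0, -0.48, 0, -1, 0, 0, -0.48, 0, -1, 0, 0, -0.48, 0, -1, 0, 0, -0.48, 0])

```text
clock: 4.2
eef_pos: [0.5969, 0.2749, 0.0358]
orientation: [[0.993, 0.118, 0.0], [0.118, -0.993, 0.001], [0.001, -0.001, -1.0]]
force: [-0.3, 2.1, 2.5]
width: 0.564
grasp_force: 15.0
```

Call:
jog_arm(targets=[-1, 0, 0, 0.1, 0, -1, 0, 0, 0.28, 0, -1, 0, 0, 0.44, 0, -1, -0.02, -0.1, 0.48, 0, -1, -0.06, -0.28, 0.48, 0, -1, -0.1, -0.44, 0.48, 0, -1, -0.14, -0.6, 0.48, 0, -1, -0.14, -0.72, 0.48, 0, -1, -0.14, -0.72, 0.48, 0])

```text
clock: 5.1
eef_pos: [0.5605, 0.0898, 0.1546]
orientation: [[0.993, 0.114, -0.002], [0.114, -0.993, -0.003], [-0.003, 0.003, -1.0]]
force: [0.8, 0.6, -2.6]
width: 0.563
grasp_force: 15.0
```

Call:
jog_arm(targets=[-1, -0.04, -0.16, 0, 0, -1, -0.08, -0.32, 0, 0, -1, -0.1, -0.48, 0, 0, -1, -0.12, -0.6, 0, 0, -1, -0.143, -0.72, 0, 0, -1, -0.143, -0.72, 0, 0, -1, -0.143, -0.72, 0, 0, -1, -0.143, -0.72, 0, 0])

```text
clock: 5.9
eef_pos: [0.5259, -0.0848, 0.155]
orientation: [[0.993, 0.119, -0.001], [0.119, -0.993, 0.001], [-0.001, -0.001, -1.0]]
force: [-0.5, 0.4, -3.3]
width: 0.559
grasp_force: 15.0
```

Call:
jog_arm(targets=[-1, 0, 0, -0.14, 0, -1, 0, 0, -0.28, 0, -1, 0, 0, -0.36, 0, -1, 0, 0, -0.4, 0, -1, 0, 0, -0.42, 0, -1, 0, 0, -0.43, 0, -1, 0, 0, -0.436, 0, -1, 0, 0, -0.44, 0, -1, 0, 0, -0.444, 0, -1, 0, 0, -0.444, 0])

```text
clock: 6.9
eef_pos: [0.5262, -0.0859, 0.0449]
orientation: [[0.993, 0.118, 0.001], [0.118, -0.993, -0.0], [0.001, 0.0, -1.0]]
force: [0.2, -0.9, -1.9]
width: 0.565
grasp_force: 15.0
```

```bash
python3 - <<'E'
from h import *
f=grab_frame("side");g=grab_frame("top")
cv2.imwrite("pics/s3.png",np.hstack([cv2.resize(f["image"][130:250,220:370,::-1],(500,400)),cv2.resize(g["image"][110:220,270:390,::-1],(300,275))[:,:].repeat(1,0) if 0 else cv2.resize(g["image"][110:230,275:365,::-1],(300,400))]))
E
```

```text
(no output)
```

View pics/s3.png

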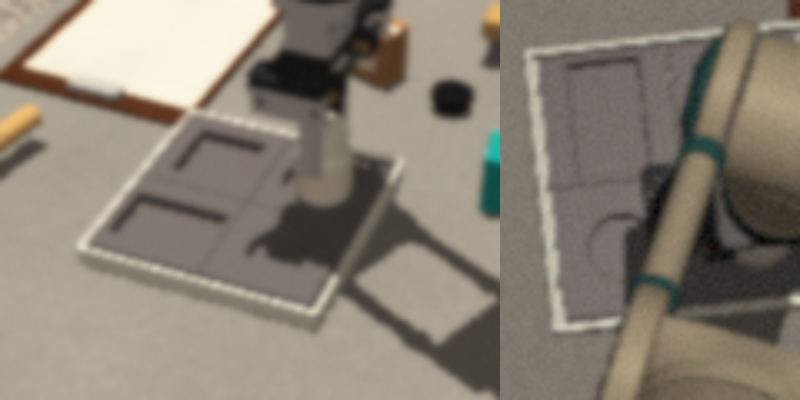

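Call:
jog_arm(targets=[-1, 0, 0, -0.004, 0, -1, 0, 0, -0.008, 0, -1, 0, 0, -0.008, 0, 0.5, 0, 0, -0.008, 0, 0.5, 0, 0, -0.008, 0, 0.5, 0, 0, -0.008, 0, 0.5, 0, 0, 0.0, 0, 0.5, 0, 0, 0.16, 0, 0.5, 0, 0, 0.32, 0, 0.5, 0, 0, 0.44, 0, 0.5, 0, 0, 0.44, 0])

```text
clock: 8.1
eef_pos: [0.5293, -0.0867, 0.159]
orientation: [[0.993, 0.118, 0.009], [0.118, -0.993, -0.003], [0.009, 0.004, -1.0]]
force: [0.1, -0.4, -0.3]
width: 0.748
grasp_force: 0.0
```

Call:
jog_arm(targets=[1, -0.29, 0.74, 0, 0, 1, -0.29, 0.74, 0, 0, 1, -0.29, 0.74, 0, 0, 1, -0.29, 0.74, 0, 0, 1, -0.29, 0.74, 0, 0, 1, -0.29, 0.74, 0, 0])

```text
clock: 8.7
eef_pos: [0.4526, 0.0999, 0.1537]
orientation: [[0.993, 0.121, -0.001], [0.121, -0.993, -0.001], [-0.001, 0.001, -1.0]]
force: [-0.1, -0.4, -0.4]
width: 0.998
grasp_force: 0.0
```

Call:
jog_arm(targets=[1, -0.29, 0.74, 0, 0, 1, -0.29, 0.74, 0, 0, 1, -0.29, 0.74, 0, 0, 1, -0.29, 0.74, 0, 0, 1, -0.29, 0.74, 0, 0, 1, -0.29, 0.74, 0, 0, 1, -0.29, 0.74, 0, 0])

```text
clock: 9.4
eef_pos: [0.382, 0.2826, 0.154]
orientation: [[0.993, 0.116, -0.0], [0.116, -0.993, -0.001], [-0.0, 0.001, -1.0]]
force: [0.5, -0.5, 0.3]
width: 0.999
grasp_force: 0.0
```

```bash
python3 - <<'E'
from h import *
f=grab_frame("side");g=grab_frame("top");print(state()["eef_pos"])
cv2.imwrite("pics/s4.png",np.hstack([cv2.resize(f["image"][130:310,210:370,::-1],(400,450)),cv2.resize(g["image"][110:275,190:385,::-1],(400,450))]))
E
```

```text
[0.38206105 0.28252007 0.15424579]
```

View pics/s4.png

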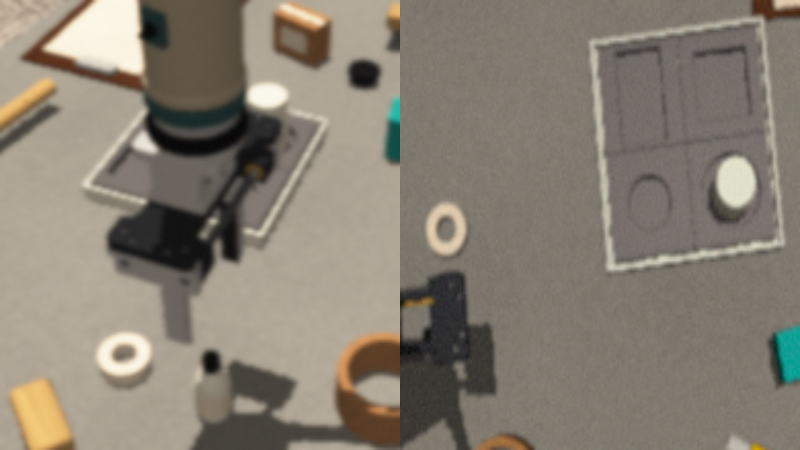

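The jar is standing in the large round pocket (top image lid at ~(352,176)); the bottle is next, still at its place under the gripper.

Call:
jog_arm(targets=[1, -0.008, 0, -0.2, 0, 1, -0.008, 0, -0.4, 0, 1, -0.008, 0, -0.516, 0, 1, -0.008, 0, -0.516, 0, 1, -0.008, 0, -0.516, 0, -1, -0.008, 0, -0.516, 0, -1, -0.008, 0, -0.516, 0, -1, -0.008, 0, -0.516, 0, -1, -0.008, 0, -0.516, 0, -1, -0.008, 0, -0.516, 0, -1, -0.008, 0, -0.516, 0, -1, -0.008, 0, -0.516, 0, -1, -0.008, 0, -0.516, 0, -1, -0.008, 0, -0.516, 0, -1, -0.008, 0, -0.516, 0], squeeze=10)

```text
clock: 11.0
eef_pos: [0.379, 0.2843, 0.0255]
orientation: [[0.993, 0.118, -0.0], [0.118, -0.993, 0.0], [-0.0, -0.0, -1.0]]
force: [-0.6, 0.3, 0.7]
width: 0.36
grasp_force: 10.0
```

Call:
jog_arm(targets=[-1, 0, 0, 0.1, 0, -1, 0, 0, 0.28, 0, -1, 0, 0, 0.44, 0, -1, 0.05, -0.1, 0.52, 0, -1, 0.14, -0.28, 0.52, 0, -1, 0.22, -0.44, 0.52, 0, -1, 0.268, -0.528, 0.52, 0, -1, 0.268, -0.528, 0.52, 0])

```text
clock: 11.8
eef_pos: [0.4475, 0.1496, 0.1554]
orientation: [[0.993, 0.114, 0.001], [0.114, -0.993, -0.001], [0.001, 0.001, -1.0]]
force: [-0.6, -0.3, -0.6]
width: 0.359
grasp_force: 10.0
```

Call:
jog_arm(targets=[-1, 0.08, -0.16, 0, 0, -1, 0.16, -0.32, 0, 0, -1, 0.24, -0.46, 0, 0, -1, 0.27, -0.528, 0, 0, -1, 0.27, -0.528, 0, 0, -1, 0.27, -0.528, 0, 0])

```text
clock: 12.4
eef_pos: [0.5127, 0.0212, 0.155]
orientation: [[0.993, 0.118, -0.002], [0.118, -0.993, 0.001], [-0.002, -0.001, -1.0]]
force: [-0.2, 0.3, -0.5]
width: 0.356
grasp_force: 10.0
```

Call:
jog_arm(targets=[-1, 0, 0, -0.14, 0, -1, 0, 0, -0.28, 0, -1, 0, 0, -0.4, 0, -1, 0, 0, -0.45, 0, -1, 0, 0, -0.465, 0, -1, 0, 0, -0.475, 0, -1, 0, 0, -0.48, 0, -1, 0, 0, -0.485, 0, -1, 0, 0, -0.489, 0, -1, 0, 0, -0.489, 0])

```text
clock: 13.4
eef_pos: [0.5138, 0.0201, 0.0336]
orientation: [[0.993, 0.118, 0.001], [0.118, -0.993, -0.0], [0.001, 0.0, -1.0]]
force: [-0.2, -0.1, -1.0]
width: 0.354
grasp_force: 10.0
```

Call:
jog_arm(targets=[-1, 0, 0, -0.003, 0, -1, 0, 0, -0.006, 0, -1, 0, 0, -0.006, 0, 0.3, 0, 0, -0.006, 0, 0.3, 0, 0, -0.006, 0, 0.3, 0, 0, -0.006, 0, 0.3, 0, 0, -0.006, 0, 0.3, 0, 0, 0.04, 0, 0.3, 0, 0, 0.16, 0, 0.3, 0, 0, 0.32, 0, 0.3, 0, 0, 0.48, 0, 0.3, 0, 0, 0.48, 0])

```text
clock: 14.6
eef_pos: [0.5178, 0.0198, 0.1595]
orientation: [[0.993, 0.118, 0.012], [0.118, -0.993, -0.001], [0.012, 0.003, -1.0]]
force: [0.9, -0.1, 0.6]
width: 0.656
grasp_force: 0.0
```

Call:
jog_arm(targets=[1, -0.315, -0.62, 0, -0.377, 1, -0.315, -0.62, 0, -0.377, 1, -0.315, -0.62, 0, -0.377, 1, -0.315, -0.62, 0, -0.377, 1, -0.315, -0.62, 0, -0.377])

```text
clock: 15.1
eef_pos: [0.4331, -0.1369, 0.153]
orientation: [[0.997, -0.083, -0.001], [-0.083, -0.997, -0.001], [-0.001, 0.001, -1.0]]
force: [0.1, 0.5, -0.1]
width: 0.996
grasp_force: 0.0
```

Call:
jog_arm(targets=[1, -0.315, -0.62, 0, 0, 1, -0.315, -0.62, 0, 0, 1, -0.315, -0.62, 0, 0, 1, -0.315, -0.62, 0, 0, 1, -0.315, -0.62, 0, 0, 1, -0.315, -0.62, 0, 0])

```text
clock: 15.7
eef_pos: [0.3565, -0.2888, 0.1529]
orientation: [[0.997, -0.08, 0.0], [-0.08, -0.997, 0.002], [-0.0, -0.002, -1.0]]
force: [0.8, 1.3, -0.6]
width: 1.001
grasp_force: 0.0
```

```bash
python3 - <<'E'
from h import *
f=grab_frame("side");g=grab_frame("top");s=state();print(s["eef_pos"],s["orientation"][:2],s["joint_pos"])
cv2.imwrite("pics/s5.png",np.hstack([cv2.resize(f["image"][110:240,240:440,::-1],(460,300)),cv2.resize(g["image"][110:290,280:484,::-1],(340,300))]))
E
```

```text
[ 0.3567098  -0.2881342   0.15300811] [[ 9.96997606e-01 -7.74323743e-02 -3.36992981e-05]
 [-7.74322654e-02 -9.96996770e-01  1.29829093e-03]] [-8.32115495e-01  1.39734212e-01  1.82395043e+00  9.18909734e-04
  1.17889075e+00  8.15839376e-01]
```

View pics/s5.png

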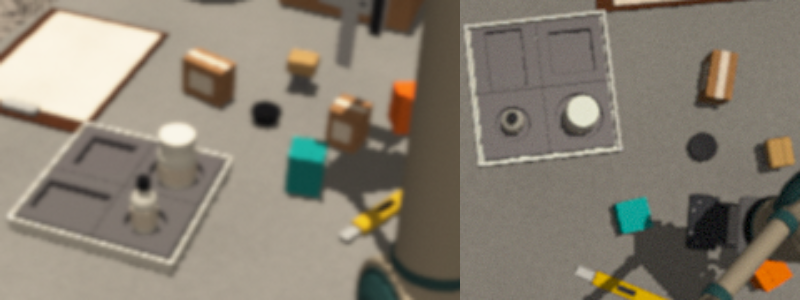

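Jar and bottle both stand upright in their round pockets (side view ~(317,178) and (303,202)). Now the square carton between the turquoise and orange look-alikes.

Call:
jog_arm(targets=[1, 0, 0, -0.2, 0, 1, 0, 0, -0.38, 0, 1, 0, 0, -0.5, 0, 1, 0, 0, -0.5, 0, 1, 0, 0, -0.5, 0, -1, 0, 0, -0.5, 0, -1, 0, 0, -0.5, 0, -1, 0, 0, -0.5, 0, -1, 0, 0, -0.5, 0, -1, 0, 0, -0.5, 0, -1, 0, 0, -0.5, 0, -1, 0, 0, -0.5, 0, -1, 0, 0, -0.5, 0, -1, 0, 0, -0.5, 0], squeeze=15)

```text
clock: 17.2
eef_pos: [0.3561, -0.2901, 0.0284]
orientation: [[0.997, -0.079, 0.0], [-0.079, -0.997, -0.0], [0.0, 0.0, -1.0]]
force: [-0.8, -0.3, 3.1]
width: 0.51
grasp_force: 15.0
```

Call:
jog_arm(targets=[-1, 0, 0, 0.1, 0, -1, 0, 0, 0.28, 0, -1, 0, 0, 0.44, 0, -1, 0.06, 0.05, 0.52, 0.1, -1, 0.2, 0.16, 0.52, 0.3, -1, 0.34, 0.27, 0.52, 0.377, -1, 0.48, 0.38, 0.52, 0.377, -1, 0.551, 0.436, 0.52, 0.377, -1, 0.551, 0.436, 0.52, 0.377])

```text
clock: 18.1
eef_pos: [0.4956, -0.1786, 0.1574]
orientation: [[0.993, 0.122, 0.0], [0.122, -0.993, 0.001], [0.0, -0.001, -1.0]]
force: [-0.7, 0.1, -1.5]
width: 0.512
grasp_force: 15.0
```

Call:
jog_arm(targets=[-1, 0.12, 0.1, 0, 0, -1, 0.25, 0.2, 0, 0, -1, 0.38, 0.3, 0, 0, -1, 0.5, 0.4, 0, 0, -1, 0.551, 0.436, 0, 0, -1, 0.551, 0.436, 0, 0, -1, 0.551, 0.436, 0, 0])

```text
clock: 18.8
eef_pos: [0.6298, -0.0729, 0.1576]
orientation: [[0.993, 0.118, -0.003], [0.118, -0.993, -0.001], [-0.003, 0.001, -1.0]]
force: [-0.2, -0.5, -0.7]
width: 0.509
grasp_force: 15.0
```

Call:
jog_arm(targets=[-1, 0, 0, -0.14, 0, -1, 0, 0, -0.28, 0, -1, 0, 0, -0.4, 0, -1, 0, 0, -0.45, 0, -1, 0, 0, -0.465, 0, -1, 0, 0, -0.475, 0, -1, 0, 0, -0.48, 0, -1, 0, 0, -0.485, 0, -1, 0, 0, -0.488, 0, -1, 0, 0, -0.488, 0])

```text
clock: 19.8
eef_pos: [0.6318, -0.0718, 0.0367]
orientation: [[0.993, 0.118, 0.001], [0.118, -0.993, -0.0], [0.001, 0.0, -1.0]]
force: [-0.3, 0.3, -2.0]
width: 0.514
grasp_force: 15.0
```

Call:
jog_arm(targets=[-1, 0, 0, -0.003, 0, -1, 0, 0, -0.006, 0, -1, 0, 0, -0.006, 0, 0.5, 0, 0, -0.006, 0, 0.5, 0, 0, -0.006, 0, 0.5, 0, 0, -0.006, 0, 0.5, 0, 0, -0.006, 0, 0.5, 0, 0, 0.04, 0, 0.5, 0, 0, 0.16, 0, 0.5, 0, 0, 0.32, 0, 0.5, 0, 0, 0.48, 0, 0.5, 0, 0, 0.48, 0])

```text
clock: 21.0
eef_pos: [0.6357, -0.0727, 0.1636]
orientation: [[0.993, 0.118, 0.013], [0.118, -0.993, -0.003], [0.013, 0.004, -1.0]]
force: [0.6, 0.4, 0.5]
width: 0.751
grasp_force: 0.0
```

Call:
jog_arm(targets=[1, -0.283, 0.93, 0, -0.668, 1, -0.283, 0.93, 0, -0.668, 1, -0.283, 0.93, 0, -0.668, 1, -0.283, 0.93, 0, -0.668, 1, -0.283, 0.93, 0, -0.668, 1, -0.283, 0.93, 0, -0.668])

```text
clock: 21.6
eef_pos: [0.5583, 0.1657, 0.1563]
orientation: [[0.975, -0.224, -0.002], [-0.224, -0.975, 0.002], [-0.002, -0.002, -1.0]]
force: [-0.1, -0.5, 0.6]
width: 1.001
grasp_force: 0.0
```

Call:
jog_arm(targets=[1, -0.283, 0.931, 0, -0.668, 1, -0.283, 0.931, 0, -0.668, 1, -0.283, 0.931, 0, -0.668, 1, -0.283, 0.931, 0, -0.668, 1, -0.283, 0.931, 0, -0.668, 1, -0.283, 0.931, 0, -0.668, 1, -0.283, 0.931, 0, -0.668, 1, -0.283, 0.931, 0, -0.668])

```text
clock: 22.4
eef_pos: [0.4921, 0.3894, 0.156]
orientation: [[0.838, -0.546, -0.003], [-0.546, -0.838, 0.003], [-0.004, -0.001, -1.0]]
force: [0.2, -0.0, -0.4]
width: 0.998
grasp_force: 0.0
```

```bash
python3 - <<'E'
from h import *
f=grab_frame("side");g=grab_frame("top");s=state();print(s["eef_pos"],s["orientation"][:2],s["joint_pos"])
cv2.imwrite("pics/s6.png",np.hstack([cv2.resize(f["image"][140:330,150:370,::-1],(440,380)),cv2.resize(g["image"][80:280,130:389,::-1],(360,278))[:,:].copy() if 0 else cv2.resize(g["image"][80:280,200:389,::-1],(359,380))]))
E
```

```text
[0.49233471 0.38922626 0.15619785] [[ 0.83739177 -0.54659734 -0.00252238]
 [-0.54658958 -0.83739458  0.00318528]] [0.5556342  0.3835766  1.46667924 0.00419899 1.29180189 2.70356673]
```

View pics/s6.png

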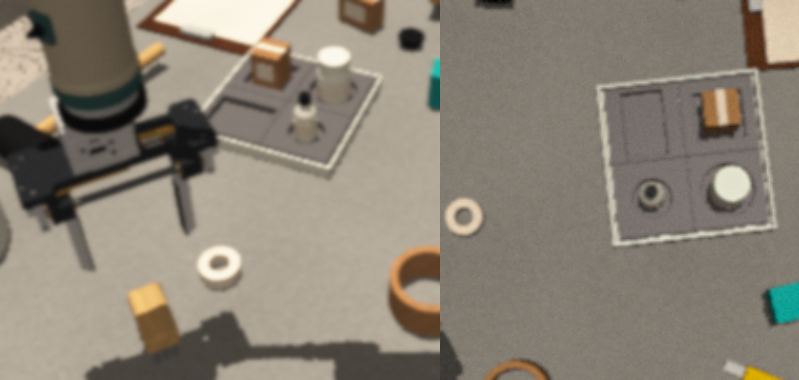

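Carton sits in its square pocket; all three are upright. Joint 6 is at its range end here, so I take the half-turn-equivalent grasp for the brush.

Call:
jog_arm(targets=[1, 0, 0, 0, 1, 1, 0, 0, 0, 1, 1, 0, 0, 0, 1, 1, 0, 0, 0, 1])

```text
clock: 22.9
eef_pos: [0.4924, 0.3893, 0.1564]
orientation: [[0.999, -0.05, -0.004], [-0.05, -0.999, 0.002], [-0.004, -0.002, -1.0]]
force: [-0.2, 0.2, -0.5]
width: 1.004
grasp_force: 0.0
```

Call:
jog_arm(targets=[1, 0, 0, 0, 1, 1, 0, 0, 0, 1, 1, 0, 0, 0, 1, 1, 0, 0, 0, 1])

```text
clock: 23.3
eef_pos: [0.4924, 0.3894, 0.1564]
orientation: [[0.89, 0.456, -0.004], [0.456, -0.89, -0.0], [-0.004, -0.002, -1.0]]
force: [0.4, 0.2, -0.2]
width: 1.003
grasp_force: 0.0
```

Call:
jog_arm(targets=[1, 0, 0, 0, 1, 1, 0, 0, 0, 1, 1, 0, 0, 0, 1, 1, 0, 0, 0, 1])

```text
clock: 23.7
eef_pos: [0.4924, 0.3894, 0.1564]
orientation: [[0.543, 0.84, -0.004], [0.84, -0.543, -0.003], [-0.004, -0.002, -1.0]]
force: [-1.1, -0.6, 0.1]
width: 0.997
grasp_force: 0.0
```

Call:
jog_arm(targets=[1, 0, 0, 0, 1, 1, 0, 0, 0, 1, 1, 0, 0, 0, 1, 1, 0, 0, 0, 1])

```text
clock: 24.1
eef_pos: [0.4923, 0.3893, 0.1564]
orientation: [[0.05, 0.999, -0.002], [0.999, -0.05, -0.004], [-0.004, -0.002, -1.0]]
force: [-0.1, 0.4, 0.3]
width: 1.004
grasp_force: 0.0
```

Call:
jog_arm(targets=[1, 0, 0, 0, 1, 1, 0, 0, 0, 1, 1, 0, 0, 0, 1, 1, 0, 0, 0, 1])

```text
clock: 24.5
eef_pos: [0.4924, 0.3893, 0.1564]
orientation: [[-0.456, 0.89, 0.0], [0.89, 0.456, -0.005], [-0.005, -0.002, -1.0]]
force: [0.1, 0.5, -0.3]
width: 1.002
grasp_force: 0.0
```

Call:
jog_arm(targets=[1, 0, 0, 0, 1, 1, 0, 0, 0, 1, 1, 0, 0, 0, 1, 1, 0, 0, 0, 1, 1, 0, 0, 0, 1])

```text
clock: 25.0
eef_pos: [0.4923, 0.3895, 0.1564]
orientation: [[-0.837, 0.547, 0.003], [0.547, 0.837, -0.004], [-0.004, -0.002, -1.0]]
force: [0.2, 0.1, -0.4]
width: 1.002
grasp_force: 0.0
```

```bash
python3 - <<'E'
from h import *
s=state();o=np.array(s["orientation"]);print(s["clock"],s["eef_pos"],np.degrees(np.arctan2(o[1,0],o[0,0])),s["joint_pos"])
E
```

```text
25.0 [0.49228214 0.38953174 0.15640425] 146.86404291464967 [ 0.56167338  0.38389675  1.4656366  -0.00507657  1.29195477 -0.42939001]
```

Call:
jog_arm(targets=[1, -0.007, 0.016, -0.2, 0, 1, -0.007, 0.016, -0.38, 0, 1, -0.007, 0.016, -0.522, 0, 1, -0.007, 0.016, -0.522, 0, 1, -0.007, 0.016, -0.522, 0, -1, -0.007, 0.016, -0.522, 0, -1, -0.007, 0.016, -0.522, 0, -1, -0.007, 0.016, -0.522, 0, -1, -0.007, 0.016, -0.522, 0, -1, -0.007, 0.016, -0.522, 0, -1, -0.007, 0.016, -0.522, 0, -1, -0.007, 0.016, -0.522, 0, -1, -0.007, 0.016, -0.522, 0, -1, -0.007, 0.016, -0.522, 0, -1, -0.007, 0.016, -0.522, 0])

```text
clock: 26.5
eef_pos: [0.4899, 0.3951, 0.0257]
orientation: [[-0.839, 0.545, 0.002], [0.545, 0.839, -0.004], [-0.004, -0.002, -1.0]]
force: [-0.3, 0.4, -1.3]
width: 0.406
grasp_force: 14.9
```

```bash
python3 - <<'E'
from h import *
f=grab_frame("side");s=state();print(s["joint_pos"])
cv2.imwrite("pics/s7.png",cv2.resize(f["image"][230:330,170:300,::-1],(520,400)))
E
```

```text
[ 0.57095403  0.49724074  1.63153242 -0.00522679  1.01266238 -0.42108181]
```

View pics/s7.png

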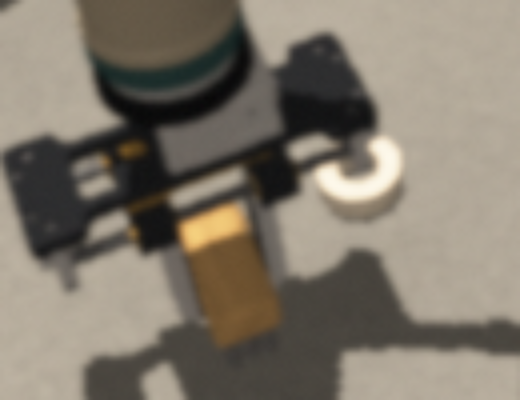

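The fingers hold the wooden back squarely near its middle (crop ~(230,270)), clear of the ring. Carrying it to the long pocket.

Call:
jog_arm(targets=[-1, 0, 0, 0.1, 0, -1, 0, 0, 0.28, 0, -1, 0, 0, 0.44, 0, -1, 0.04, -0.1, 0.52, 0.1, -1, 0.1, -0.28, 0.52, 0.3, -1, 0.16, -0.44, 0.52, 0.5, -1, 0.22, -0.6, 0.52, 0.665, -1, 0.258, -0.724, 0.52, 0.665, -1, 0.258, -0.724, 0.52, 0.665])

```text
clock: 27.45
eef_pos: [0.5553, 0.2098, 0.1554]
orientation: [[-0.973, 0.23, 0.003], [0.23, 0.973, -0.005], [-0.005, -0.004, -1.0]]
force: [0.1, -0.1, -1.0]
width: 0.401
grasp_force: 14.9
```

Call:
jog_arm(targets=[-1, 0.06, -0.16, 0, 0.2, -1, 0.12, -0.32, 0, 0.4, -1, 0.18, -0.48, 0, 0.6, -1, 0.22, -0.64, 0, 0.665, -1, 0.258, -0.724, 0, 0.665, -1, 0.258, -0.724, 0, 0.665, -1, 0.258, -0.724, 0, 0.665, -1, 0.258, -0.724, 0, 0.665])

```text
clock: 28.25
eef_pos: [0.6181, 0.0346, 0.1555]
orientation: [[-0.993, -0.121, 0.003], [-0.121, 0.993, -0.0], [-0.003, -0.001, -1.0]]
force: [0.3, 0.1, -0.6]
width: 0.405
grasp_force: 14.9
```

Call:
jog_arm(targets=[-1, 0, -0.004, -0.14, 0, -1, 0, -0.004, -0.28, 0, -1, 0, -0.004, -0.4, 0, -1, 0, -0.004, -0.45, 0, -1, 0, -0.004, -0.465, 0, -1, 0, -0.004, -0.475, 0, -1, 0, -0.004, -0.48, 0, -1, 0, -0.004, -0.485, 0, -1, 0, -0.004, -0.488, 0, -1, 0, -0.004, -0.488, 0])

```text
clock: 29.25
eef_pos: [0.6191, 0.0318, 0.0342]
orientation: [[-0.993, -0.12, 0.005], [-0.12, 0.993, -0.001], [-0.005, -0.002, -1.0]]
force: [0.2, -0.4, -1.8]
width: 0.407
grasp_force: 14.9
```

Call:
jog_arm(targets=[-1, 0, 0, -0.003, 0, -1, 0, 0, -0.006, 0, -1, 0, 0, -0.006, 0, 0.3, 0, 0, -0.006, 0, 0.3, 0, 0, -0.006, 0, 0.3, 0, 0, -0.006, 0, 0.3, 0, 0, -0.006, 0, 0.3, 0, 0, 0.04, 0, 0.3, 0, 0, 0.16, 0, 0.3, 0, 0, 0.32, 0, 0.3, 0, 0, 0.48, 0, 0.3, 0, 0, 0.48, 0])

```text
clock: 30.45
eef_pos: [0.623, 0.0318, 0.161]
orientation: [[-0.993, -0.12, 0.017], [-0.12, 0.993, -0.002], [-0.017, -0.004, -1.0]]
force: [0.6, 0.1, -0.8]
width: 0.648
grasp_force: 0.0
```

Call:
jog_arm(targets=[0.3, -0.4, 0.9, 0.1, 0, 0.3, -0.4, 0.9, 0.1, 0, 0.3, -0.4, 0.9, 0.1, 0, 0.3, -0.4, 0.9, 0.1, 0, 0.3, -0.4, 0.9, 0.1, 0, 0.3, -0.4, 0.9, 0.1, 0, 0.3, -0.4, 0.9, 0.1, 0])

```text
clock: 31.15
eef_pos: [0.5182, 0.2577, 0.1788]
orientation: [[-0.992, -0.123, 0.005], [-0.123, 0.992, -0.002], [-0.004, -0.003, -1.0]]
force: [0.1, 0.0, 0.2]
width: 0.65
grasp_force: 0.0
```

```bash
python3 - <<'E'
from h import *
f=grab_frame("side");g=grab_frame("top");print(state()["joint_pos"])
cv2.imwrite("pics/s8.png",np.hstack([cv2.resize(f["image"][120:240,230:430,::-1],(500,300)),cv2.resize(g["image"][110:220,275:385,::-1],(300,300))]))
E
```

```text
[ 0.34050361  0.29602593  1.54425415 -0.00369713  1.29812712 -1.34935373]
```

View pics/s8.png

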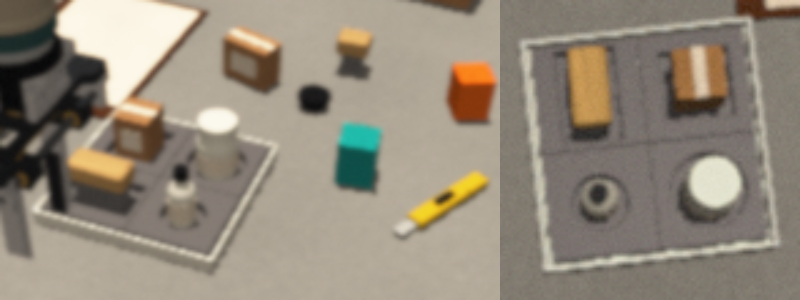

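All four stand in their pockets, and the look-alikes are untouched. A quick numeric check of the brush and carton seating against height.

```bash
python3 - <<'E'
from h import *
g=grab_frame("top");f=grab_frame("side");hsv=[cv2.cvtColor(q["image"],cv2.COLOR_RGB2HSV) for q in(g,f)]
m=((hsv[0][...,1]>90)&(hsv[0][...,2]>120)).astype(np.uint8);m[:,:290]=0;m[:,322:]=0;m[:115]=0;m[165:]=0
u,v=np.mean(np.argwhere(m)[:,::-1],0);print("brush top",ray(g,(u,v),.064)[0,:2],"pocket .6187 .0330",m.sum())
r=cv2.minAreaRect((ray(g,np.argwhere(m)[:,::-1],.064)[:,:2]*1000).astype(np.float32));print(r)
E
```

```text
brush top [0.61908471 0.03138839] pocket .6187 .0330 411
((619.3494262695312, 31.348995208740234), (74.64086151123047, 37.17653274536133), 5.572898864746094)
```

```bash
python3 -c "
from rig import finish_job
print(finish_job())"
```

```text
the job is handed in; nothing more can be done
None
```

The job is handed in after about 31 s: jar, bottle, square carton and long brush look upright and released in their own pockets, and the look-alikes were left alone. One risk is that joint 6 read 2.7036 rad against its rounded 2.7 limit before I turned it back.

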